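# Drop the sample carousel onto its drive key and set position one to the pointer

### The job

The sample carousel was put back on the autosampler carelessly and is riding up on the drive key hidden beneath it. Turn it until it drops fully home on the key, then bring its position-one tab round to point straight at the steel index pointer, and let go. The cups are full: keep the carousel level and do not lift it, and leave the vials on the deck and the rack and bottle beside the sampler where they are.

Things in the scene. Friction and masses are not known exactly. Their poses are not given: they have to be found in the camera images.
- sampler: Fixed autosampler: cream housing 370 x 400 mm, white deck 100 mm above the bench. Origin on the carousel's axis at bench level, z up; index pointer towards +y, front panel towards -x. A parked sampling arm on a column (up to 135 mm above the deck) stands in its +x -y quarter, outside the carousel, 120 mm or more from the axis.
- carousel: Grey round tray, 210 mm across, 0.55 to 0.9 kg, loose on an upright spindle. Origin on the axis at the hub's underside, z up, x towards the tab. Tray top 45 mm above the origin; 20 filled white cups (one piece with it) stand 12 mm higher on an 86 mm radius. Key slot 16 mm wide across the hub's underside, along x. Home, it turns the drive with it (0.2 N m; stays where left, no end stops).
- grip (a point): On the carousel's axis in its grip bar, 80 mm above its origin; axes as the carousel's. The bar is 60 mm long (x), 16 mm thick (y), its top 15 mm above this point, its foot 30 mm below on an 80 mm boss. Squeezed in the gripper the carousel may hang up; with the fingers slack about the bar it falls by its own weight when slot and key line up.
- tab (a point): Tip of the position-one tab, 12 mm wide and 12 mm long, that sticks out from the carousel's rim, 117 mm from the axis, level with the tray top, beside cup one. A low rib on the tray runs from the boss to it.
- pointer (a point): Point where the tab's tip belongs, 119 mm from the axis, 10 mm in front of the tip of the pointed steel bracket (14 mm wide) fixed on the deck. Axes as the sampler's.
- drive_top (a point): On the axis, on top of the drive plate, 104 mm above the bench: the carousel's origin rests here when home, 7 mm higher while riding on the key. The key is a 12 mm wide, 7 mm high bar across the axis, its direction unseen; the slot falls over it either way round, within about 4 degrees. Until then the carousel turns easily and the drive stays still.
- vial_a: Small amber glass control vial, 23 mm diameter, 48 mm tall, standing loose on the deck; origin under its centre. Leave it alone.
- vial_b: A second such vial on the deck. Leave it alone.
- tube_rack: White rack of capped blood tubes, 240 x 60 mm and 90 mm tall, loose on the bench at the sampler's +y side; origin under its centre. Leave it alone.
- wash_bottle: White squeeze bottle with a spout, 74 mm diameter, 205 mm tall, loose on the bench at the sampler's -y side; origin under its centre. Leave it alone.

How it is judged:
By the outcome, as a careful person would: the job done as asked, in the order asked, and still so for the second after the job is handed in, with the robot touching nothing.
It also fails if it takes over 61 s, if anything falls off the work surface, if the arm or the gripper's body presses on something with over 40 N, if the wrist force passes 120 N, or if a joint passes its speed limit or range.

### The arm

A 6-joint arm with a two-finger parallel gripper is mounted at the origin on the work surface. World frame = base frame: x ahead of the robot, y to its left, z up, the work surface at z = 0. Lengths are in m, angles in rad, forces in N, time in s.
With the tool pointing down it reaches from about 0.35 to 0.975 m from the base axis. Payload 4.9 kg.
Tool frame: the origin (TCP) lies on the centre line of the jaws, within the pads' length; the fingertips stand manip.tcp_to_tips ahead of it and the grasp point (between the pads) is the TCP (manip.tcp_to_tips is the distance from the TCP to the fingertips, in m); y points along the fingers, z is the direction in which the jaws open and shut, and the axes are right-handed (so a half turn about y gives the same grasp; the last joint's range is limited). The gripper opens to 85 mm and grips with 20 to 120 N. Pads are 22 mm wide; open, the fingers measure 114 mm over their backs; the gripper's body (76 mm by 85 mm) begins 54 mm behind the grasp point. The pads swing forward as they close: fully open they stand 13 mm farther back than shut.
Start: joints at [-1.242, 0.053, 1.613, -0, 1.476, -0.119], TCP at [0.271, -0.563, 0.25] pointing down, gripper open.
Joint ranges: [-3.01, 3.01], [-1.01, 2.22], [0.06, 2.58], [-1.02, 4.17], [0.09, 2.62], [-3.14, 3.14]. Speed limits (rad/s): [2.57, 2.57, 3.14, 3.14, 3.14, 3.14].

### API

Orientations are given as a unit quaternion [w, x, y, z].
In Python, from plant import manip gives the robot as it stands.
- The arm moves only by the tool apply_moves, never from a script. Its argument "moves" is a list of rows, each a list of 7 numbers: the gripper's target within -1 to 1 (shut at 1, half-way at 0, fully open at -1), then the shift along the tool's x, y, z in mm, then the turn, a rotation vector about the tool's x, y, z in degrees. A call has 1 to 20 rows; each row shifts and turns the commanded pose from where the row before left it, along the tool's axes as they then stand; what a row does not reach is not made up. A row lasts 1/10 s, in which the tool goes at most 50 mm and 8.59 degrees, less where a joint would pass 70% of its speed; a pose out of reach is approached as far as the arm can. A call with a gripper value outside its range is refused whole. The fingers move at their own pace and stop on an object; the grip force is fixed at half the most. Time passes only in rows, so rows that do not move let the fingers close. It gives the time, the measured TCP pose, the force and the opening at its end, in the units of the state.
- manip.state(): the state, without advancing time (a new reading comes with each control period).
- manip.grab_frame(name): name is "scene" or "top" or "wrist"; returns the picture (400x640x3 uint8, blue, green, red); there is no depth.
- manip.calibration(name): a dict with "mtx" (3x3 intrinsics, pixels), "T" (4x4, takes a point from camera to world coordinates); the wrist camera has in their place "T_tool_cam" (4x4, takes a point from camera to tool coordinates, whose origin is the TCP and whose axes are the tool frame's). Camera axes: x right, y down, z forward; pixel columns grow to the right and rows downward; lengths in m; the calibration is good to about 2 mm. A picture is of the moment at which its call begins: read the wrist's pose just before it. calibration takes no time and is no camera call.
- manip.job_done(): hands the job in, once; it reports no verdict.
The state is a dict: "time": time; "joint_pos": joint angles; "joint_vel": joint speeds; "joint_efforts": joint torques, N m; "tool_pos": TCP position; "tool_rot": TCP orientation; "contact_force": force on the tool from outside, world axes, zero at the start; "ft_torque": the same for the moment, N m; "gripper_width": opening from 0.0 (shut) to 1.0 (fully open).
Only numpy, scipy, OpenCV 4.12 (cv2) and the standard library are available. Lean on these libraries where they do the work, as an engineer would, in place of code of your own. Each camera call takes 0.05 s, during which the arm holds its last target. There are 200 camera calls.

## Working session

There is one attempt and no reset: what is moved stays moved. The work goes in short steps, Python scripts to look and compute and a tool call to move; the robot and the scene stay as the last step left them, time stands still between calls to the robot, and variables do not carry over. Pictures are saved under pics/ and viewed, about 8 in all and at most 12, crops included, and the job is handed in when it is done.

Besides the shell and the picture viewer there is one more tool, called after "Request:" as name([rows], argument=value, ...), one row to a line, values as JSON. apply_moves: Moves the arm, as the interface text tells. Its arguments: {"type":"object","properties":{"moves":{"type":"array","items":{"type":"array","items":{"type":"number"}}}},"required":["moves"]}

```bash
mkdir -p pics; ls
python3 - <<'E'
from plant import manip
import cv2
s=manip.state();print(s); print(manip.tcp_to_tips)
for n in("top","scene"):
    cv2.imwrite(f"pics/{n}0.png",manip.grab_frame(n));c=manip.calibration(n);print(n,c)
print(manip.calibration("wrist"))
E
```

```text
pics
{'time': 0.0, 'joint_pos': array([-1.24201816e+00,  5.33364411e-02,  1.61428293e+00, -1.65209694e-05,
        1.47601742e+00, -1.18977043e-01]), 'joint_vel': array([ 0.00107178, -0.0015179 ,  0.00038225, -0.00018448, -0.00017625,
        0.00053624]), 'joint_efforts': array([ 1.03147668e-03, -3.93674004e+01, -3.70177889e+01,  5.93068899e-05,
        6.87391410e-03,  3.79019525e-06]), 'tool_pos': array([ 0.27040867, -0.56282623,  0.24908226]), 'tool_rot': array([ 0.15690528, -0.15706819,  0.6901778 , -0.68874154]), 'contact_force': array([-0.41906489,  0.31771377, -0.31735727]), 'ft_torque': array([ 0.06187806, -0.02977899, -0.00280442]), 'gripper_width': 1.001363104065293}
0.019
top {'mtx': array([[441.46885332,   0.        , 314.84067323],
       [  0.        , 441.46885332, 197.79229277],
       [  0.        ,   0.        ,   1.        ]]), 'T': array([[ 7.00319290e-04, -9.94452237e-01,  1.05186776e-01,
         4.70171756e-01],
       [-9.99959070e-01,  2.52427001e-04,  9.04407628e-03,
         3.88425229e-02],
       [-9.02045387e-03, -1.05188804e-01, -9.94411357e-01,
      
[... 345 characters left out ...]
    [ 0.93871453,  0.26644097, -0.21868754,  0.22046509],
       [ 0.00363555, -0.64205451, -0.76665037,  0.80212703],
       [ 0.        ,  0.        ,  0.        ,  1.        ]])}
{'mtx': array([[284.07363282,   0.        , 320.94007234],
       [  0.        , 284.07363282, 196.88815017],
       [  0.        ,   0.        ,   1.        ]]), 'T_tool_cam': array([[-1.41609635e-04,  9.59423931e-01,  2.81967553e-01,
        -7.16555617e-02],
       [ 2.22185075e-04, -2.81967518e-01,  9.59423926e-01,
        -1.24278253e-01],
       [ 9.99999965e-01,  1.98512654e-04, -1.73240361e-04,
        -7.45009138e-04],
       [ 0.00000000e+00,  0.00000000e+00,  0.00000000e+00,
         1.00000000e+00]])}
```

View pics/top0.png

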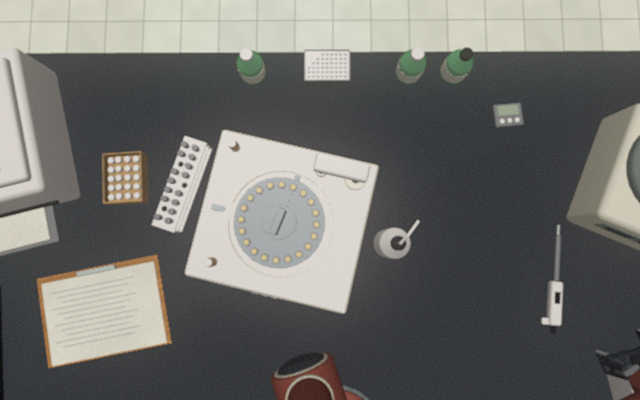

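View pics/scene0.png

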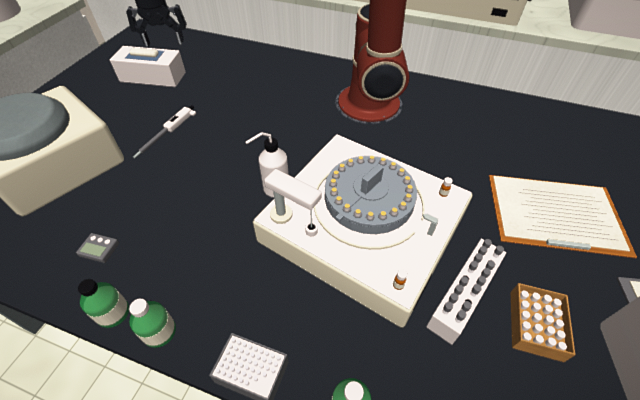

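The top view shows the carousel hub at about (280,222), the tab near (297,179), the pointer at (217,208), the parked arm at upper right, and vials at (235,146) and (212,262). The next step is an enlarged crop.

```bash
cat > h.py <<'E'
import numpy as np,cv2
from scipy.spatial.transform import Rotation as R
from plant import manip
def ray(uv,K,T,z):
    uv=np.atleast_2d(np.float64(uv)); d=np.c_[uv,np.ones(len(uv))]@np.linalg.inv(K).T@T[:3,:3].T
    return T[:3,3]+d*((z-T[2,3])/d[:,2])[:,None]
def proj(P,K,T):
    p=(np.atleast_2d(P)-T[:3,3])@T[:3,:3]; q=p@K.T; return q[:,:2]/q[:,2:]
def cal(n): c=manip.calibration(n); return c["mtx"],c["T"]
def wristT(s):
    T=np.eye(4);q=s["tool_rot"];T[:3,:3]=R.from_quat([q[1],q[2],q[3],q[0]]).as_matrix();T[:3,3]=s["tool_pos"]
    c=manip.calibration("wrist");return c["mtx"],T@c["T_tool_cam"]
E
python3 - <<'E'
from h import *
im=cv2.imread("pics/top0.png")[125:320,180:385]
cv2.imwrite("pics/crop0.png",cv2.resize(im,None,fx=3,fy=3,interpolation=cv2.INTER_CUBIC))
K,T=cal("top")
c=ray([[223,131],[378,164],[345,312],[186,274]],K,T,.1);print(c,c.mean(0))
print(ray([280.5,222],K,T,.206), ray([275,234],K,T,.206),ray([286,210],K,T,.206),ray([297,179],K,T,.156),ray([217,208],K,T,.13))
E
```

```text
[[ 0.74903207  0.27571986  0.1       ]
 [ 0.66595613 -0.1058158   0.1       ]
 [ 0.3116455  -0.02289114  0.1       ]
 [ 0.39979212  0.3564455   0.1       ]] [0.53160646 0.12586461 0.1       ]
[[0.51877124 0.12224781 0.206     ]] [[0.4927394  0.13395788 0.206     ]] [[0.54494655 0.1104732  0.206     ]] [[0.62069544 0.08930328 0.156     ]] [[0.55559696 0.27903335 0.13      ]]
```

View pics/crop0.png

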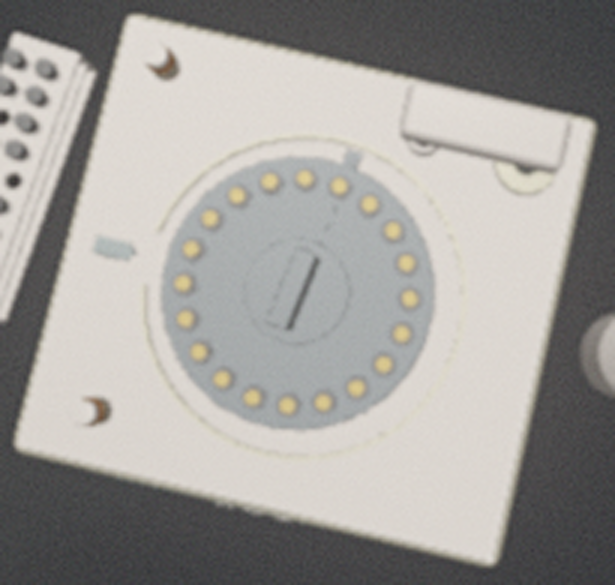

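Run:
```python
from h import *
K,T=cal("top")
f=lambda p:(np.float64(p)+.5)/3-.5+[180,125]
cups=f([(305,179),(340,187),(370,205),(393,231),(407,263),(410,298),(402,334),(384,365),(357,387),(323,402),(288,405),(252,398),(222,379),(199,352),(186,319),(183,284),(191,249),(210,219),(237,196),(270,182)])
C=ray(cups,K,T,.168);m=C.mean(0);print("axis",m,np.linalg.norm(C-m,axis=1).mean())
ang=np.unwrap(np.arctan2(*(C-m)[:,1::-1].T));print("cup phase",np.degrees((ang+np.arange(20)*np.pi/10).mean()))
bar=ray(f([(300,246),(320,255),(290,330),(266,325)]),K,T,.206);print("bar",bar.mean(0),bar)
A=lambda p,q:np.degrees(np.arctan2(*(q-p)[1::-1]))
t=ray(f([(353,151)]),K,T,.156)[0];print("tab",t,A(m,t),np.linalg.norm((t-m)[:2]))
for z in(.13,.15,.156):
  p=ray(f([(136,252),(97,244)]),K,T,z);print("ptr",p[0],A(m,p[0]),A(p[1],p[0]),np.linalg.norm((p[0]-m)[:2]))
c=ray(f([(130,16),(594,122),(495,564),(17,447)]),K,T,.1)
for i in range(4):print(A(c[i],c[(i+1)%4]),np.linalg.norm(c[i]-c[(i+1)%4]))
s=manip.state();w,x,y,z=s["tool_rot"];print(R.from_quat([x,y,z,w]).as_matrix().round(3))
```

```text
axis [0.52130505 0.13014886 0.168     ] 0.08575536168069253
cup phase -3.8197125020789366
bar [0.5210288  0.12840682 0.206     ] [[0.55224431 0.12436633 0.206     ]
 [0.5456757  0.10975104 0.206     ]
 [0.49129916 0.13104849 0.206     ]
 [0.49489603 0.14846143 0.206     ]]
tab [0.63004458 0.08857795 0.156     ] -20.921757036307604 0.11641489285385584
ptr [0.55401926 0.26009325 0.13      ] 75.86912797987783 -101.55484446452925 0.13399912204607814
ptr [0.55240047 0.25582169 0.15      ] 76.10234497904962 -101.55484446452942 0.12946267539042894
ptr [0.55191483 0.25454022 0.156     ] 76.17553060852771 -101.55484446452944 0.12810217891574682
-103.14378244659848 0.3909744556648503
166.77374305067744 0.36215714452616665
76.61331215036037 0.39078048288348094
-13.195248960408026 0.3605002062415383
[[-0.901 -0.001  0.433]
 [-0.433  0.002 -0.901]
 [-0.    -1.    -0.002]]
```

Request:
apply_moves([
  [-1, 0, -40, 0, 0, 0, 0],
  [-1, 0, -40, 0, 0, 0, 0],
  [-1, -29, 0, -29, 0, 3, 0],
  [-1, -29, 0, -29, 0, 0, 0],
  [-1, -29, 0, -29, 0, 0, 0],
  [-1, -29, 0, -29, 0, 0, 0],
  [-1, -29, 0, -29, 0, 0, 0],
  [-1, -29, 0, -29, 0, 0, 0],
  [-1, -29, 0, -29, 0, 0, 0],
  [-1, -29, 0, -29, 0, 0, 0],
  [-1, -29, 0, -29, 0, 0, 0],
  [-1, -29, 0, -29, 0, 0, 0],
  [-1, -29, 0, -29, 0, 0, 0],
  [-1, -29, 0, -29, 0, 0, 0],
  [-1, -29, 0, -29, 0, 0, 0],
  [-1, -29, 0, -29, 0, 0, 0],
  [-1, -29, 0, -29, 0, 0, 0],
  [-1, -29, 0, -29, 0, 0, 0],
])

```text
time: 1.9
tool_pos: [0.5182, 0.0461, 0.3298]
tool_rot: [-0.139, 0.139, -0.693, 0.693]
contact_force: [0.8, -0.4, 0.3]
gripper_width: 0.998
```

Request:
apply_moves([
  [-1, 0, 0, 0, 0, 6, 0],
  [-1, 0, 0, 0, 0, 6, 0],
  [-1, 0, 0, 0, 0, 6, 0],
  [-1, 0, 0, 0, 0, 6, 0],
  [-1, 0, 0, 0, 0, 6, 0],
  [-1, 0, 0, 0, 0, 6, 0],
  [-1, 0, 0, 0, 0, 6, 0],
  [-1, 0, 0, 0, 0, 2, 0],
  [0.4, 0, 0, 0, 0, 0, 0],
  [0.4, 0, 0, 0, 0, 0, 0],
  [0.4, 0, 0, 0, 0, 0, 0],
])

```text
time: 3.0
tool_pos: [0.518, 0.0443, 0.3301]
tool_rot: [0.131, -0.131, -0.695, 0.695]
contact_force: [-0.8, -0.3, -0.2]
gripper_width: 0.519
```

Run:
```python
from h import *
s=manip.state();K,T=wristT(s);im=manip.grab_frame("wrist");cv2.imwrite("pics/w1.png",im)
w,x,y,z=s["tool_rot"];M=R.from_quat([x,y,z,w]).as_matrix()
print(s["time"],s["tool_pos"],s["gripper_width"],s["joint_pos"].round(2),M.round(3),np.degrees(np.arctan2(M[1,2],M[0,2])))
print(proj([[.5213,.1301,.206],[.5213,.1301,.156]],K,T))
```

```text
3.0 [0.51796914 0.04434145 0.33008797] 0.5187664089235497 [-0.06 -0.24  1.75  0.    1.63  1.88] [[-0.932 -0.    -0.363]
 [ 0.363  0.    -0.932]
 [ 0.    -1.     0.   ]] -111.31223048422453
[[234.93741615 223.5969195 ]
 [248.05971715 206.75325279]]
```

View pics/w1.png

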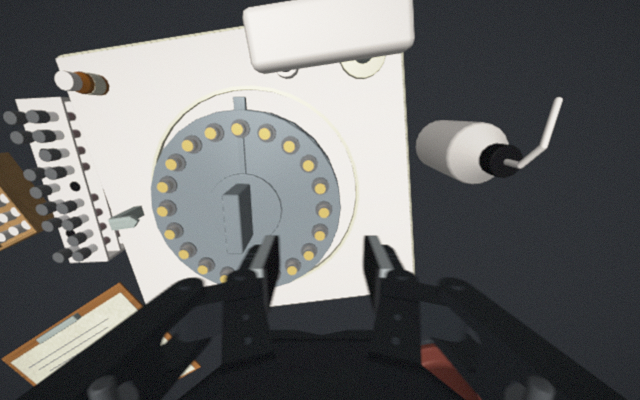

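The wrist view shows the boss centred at about (247,206), matching my predicted axis (248,207). The bar's top is at (231,220), and the rib and tab run straight up to (239,98). I'll move over the axis.

Request:
apply_moves([
  [0.2, 10, 0, -28, 0, 0, 0],
  [0.2, 10, 0, -28, 0, 0, 0],
  [0.2, 8, 0, -25, 0, 0, 0],
  [0.2, 0, 30, 0, 0, 0, 0],
  [0.2, 0, 20, 0, 0, 0, 0],
  [0.2, 0, 0, 0, 0, 0, 0],
  [0.2, 0, 0, 0, 0, 0, 0],
])

```text
time: 3.75
tool_pos: [0.5214, 0.1299, 0.2805]
tool_rot: [0.131, -0.131, -0.695, 0.695]
contact_force: [1.4, -0.5, 1.5]
gripper_width: 0.398
```

Run:
```python
from h import *
s=manip.state();K,T=wristT(s);im=manip.grab_frame("wrist");cv2.imwrite("pics/w2.png",cv2.resize(im[60:360,160:480],None,fx=2.4,fy=2,interpolation=cv2.INTER_CUBIC) if 0 else cv2.resize(im[80:340,160:480],None,fx=2.3,fy=2.3,interpolation=cv2.INTER_CUBIC))
print(s["time"],s["tool_pos"],s["gripper_width"])
b=np.radians(-21.3);u=np.array([np.cos(b),np.sin(b)]);v=np.array([-u[1],u[0]])
P=[[*(np.array([.5213,.1301])+a*u+c*v),.206] for a in(-.03,.03) for c in(-.008,.008)]
print((((proj(P,K,T)-[160,80])+.5)*2.3-.5).round(0))
```

```text
3.75 [0.52144925 0.12990125 0.28047226] 0.3977615602939956
[[396. 392.]
 [348. 392.]
 [398. 216.]
 [346. 216.]]
```

View pics/w2.png

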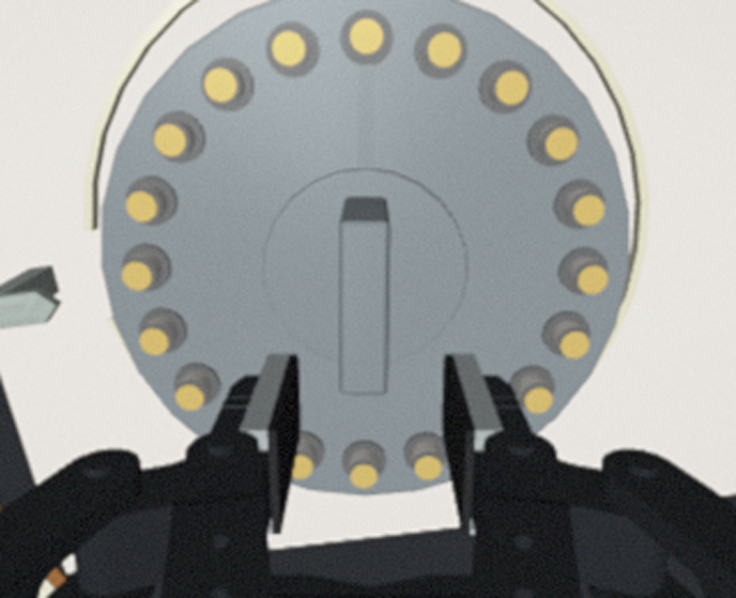

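The bar's top spans x 341–387 and y 221–394 in the crop, squared up with the jaws but about 2.5 mm towards −z of their centre (371). I'll correct that, descend, and close to slack.

Request:
apply_moves([
  [0.2, 1, 20, -2.4, 0, 0, 0],
  [0.2, 0, 25, 0, 0, 0, 0],
  [0.2, 0, 25, 0, 0, 0, 0],
  [0.2, 0, 22, 0, 0, 0, 0],
  [0.5, 0, 0, 0, 0, 0, 0],
  [0.55, 0, 0, 0, 0, 0, 0],
  [0.55, 0, 0, 0, 0, 0, 0],
  [0.55, 0, 0, 0, 0, 0, 0],
])

```text
time: 4.6
tool_pos: [0.5226, 0.1326, 0.1906]
tool_rot: [-0.13, 0.132, 0.695, -0.694]
contact_force: [-0.8, 0.1, 0.1]
gripper_width: 0.224
```

Run:
```python
from h import *
s=manip.state();im=manip.grab_frame("wrist");cv2.imwrite("pics/w3.png",cv2.resize(im[80:340,160:480],None,fx=2.3,fy=2.3,interpolation=cv2.INTER_CUBIC))
cv2.imwrite("pics/top3.png",manip.grab_frame("top"))
print(s["time"],s["tool_pos"],s["gripper_width"],s["contact_force"],s["ft_torque"])
```

```text
4.6 [0.52258943 0.13264932 0.1906074 ] 0.22398865914519703 [-0.84454195  0.06122556  0.11502804] [ 0.04703389  0.0280984  -0.02424607]
```

View pics/w3.png

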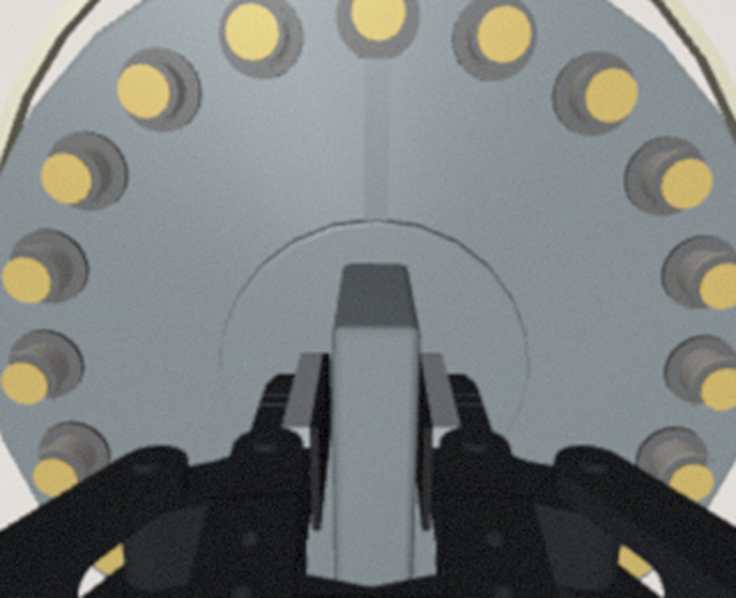

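The bar is centred between slack fingers, with about 1.5 mm either side. I'll start turning it anticlockwise.

Request:
apply_moves([
  [0.55, 0, 0, 0, 0, -3, 0],
  [0.55, 0, 0, 0, 0, -3, 0],
  [0.55, 0, 0, 0, 0, -3, 0],
  [0.55, 0, 0, 0, 0, -3, 0],
  [0.55, 0, 0, 0, 0, -3, 0],
  [0.55, 0, 0, 0, 0, -3, 0],
  [0.55, 0, 0, 0, 0, -3, 0],
  [0.55, 0, 0, 0, 0, -3, 0],
  [0.55, 0, 0, 0, 0, -3, 0],
  [0.55, 0, 0, 0, 0, -3, 0],
])

```text
time: 5.7
tool_pos: [0.5217, 0.1326, 0.189]
tool_rot: [0.054, -0.054, 0.705, -0.705]
contact_force: [-0.2, 0.1, 0.9]
gripper_width: 0.225
```

```bash
cat > st.py <<'E'
from h import *
import sys
s=manip.state();n=sys.argv[1]
cv2.imwrite(f"pics/top{n}.png",manip.grab_frame("top"));cv2.imwrite(f"pics/sc{n}.png",manip.grab_frame("scene"));cv2.imwrite(f"pics/w{n}.png",manip.grab_frame("wrist"))
w,x,y,z=s["tool_rot"];M=R.from_quat([x,y,z,w]).as_matrix()
print(s["time"],s["tool_pos"].round(4),"head",np.degrees(np.arctan2(M[1,2],M[0,2])).round(2),s["gripper_width"].round(3),s["contact_force"].round(2),s["ft_torque"].round(3),s["joint_efforts"][5].round(3))
E
python3 st.py 4
```

```text
Traceback (most recent call last):
  File "st.py", line 6, in <module>
    print(s["time"],s["tool_pos"].round(4),"head",np.degrees(np.arctan2(M[1,2],M[0,2])).round(2),s["gripper_width"].round(3),s["contact_force"].round(2),s["ft_torque"].round(3),s["joint_efforts"][5].round(3))
                                                                                                 ^^^^^^^^^^^^^^^^^^^^^^^^
AttributeError: 'float' object has no attribute 'round'
```

```bash
sed -i 's/s\["gripper_width"\].round(3)/round(s["gripper_width"],3)/' st.py
cat >> st.py <<'E'
def blobs(p):
    im=cv2.imread(p);h=cv2.inRange(cv2.cvtColor(im,cv2.COLOR_BGR2HSV),(18,70,120),(32,255,255))
    _,_,S,C=cv2.connectedComponentsWithStats(h);return sorted((tuple(C[i].round(1))+(int(S[i,4]),) for i in range(1,len(S)) if S[i,4]>120 and C[i][1]<320),key=lambda c:c[0])
print([tuple(map(float,b)) for b in blobs(f"pics/w{n}.png")])
E
cp pics/w4.png pics/w4b.png
python3 - <<'E'
import cv2
E
python3 st.py 5
python3 - <<'E'
import cv2
im=cv2.imread("pics/w3.png");h=cv2.inRange(cv2.cvtColor(im,cv2.COLOR_BGR2HSV),(18,70,120),(32,255,255))
_,_,S,C=cv2.connectedComponentsWithStats(h);print(sorted([( *(C[i]/2.3+[160,80]).round(1),int(S[i,4]/5.3)) for i in range(1,len(S)) if S[i,4]>600]))
E
```

```text
5.85 [0.5216 0.1326 0.1888] head -81.4 0.222 [-0.39  0.11  0.46] [ 0.042 -0.006  0.014] -0.065
[(165.1, 227.6, 318.0), (172.4, 181.7, 365.0), (173.3, 271.3, 276.0), (196.6, 138.5, 409.0), (236.7, 104.2, 454.0), (288.6, 84.5, 476.0), (345.5, 83.1, 475.0), (398.8, 100.5, 461.0), (440.8, 133.0, 419.0), (467.4, 175.4, 372.0), (470.6, 265.5, 279.0), (477.0, 221.3, 320.0)]
[(np.float64(170.6), np.float64(246.3), 287), (np.float64(171.5), np.float64(201.4), 329), (np.float64(183.6), np.float64(287.0), 238), (np.float64(188.8), np.float64(157.3), 376), (np.float64(222.3), np.float64(119.4), 416), (np.float64(269.5), np.float64(93.7), 443), (np.float64(324.3), np.float64(87.6), 342), (np.float64(379.0), np.float64(94.7), 454), (np.float64(425.5), np.float64(121.2), 423), (np.float64(458.3), np.float64(159.7), 378), (np.float64(460.9), np.float64(289.1), 223), (np.float64(472.7), np.float64(204.3), 265), (np.float64(472.9), np.float64(249.1), 235)]
```

Not dropped yet. The cup ring has kept its size and the carousel is following with the expected slack lag.

Request:
apply_moves([
  [0.55, 0, 0, 0, 0, -3, 0],
  [0.55, 0, 0, 0, 0, -3, 0],
  [0.55, 0, 0, 0, 0, -3, 0],
  [0.55, 0, 0, 0, 0, -3, 0],
  [0.55, 0, 0, 0, 0, -3, 0],
  [0.55, 0, 0, 0, 0, -3, 0],
  [0.55, 0, 0, 0, 0, -3, 0],
  [0.55, 0, 0, 0, 0, -3, 0],
  [0.55, 0, 0, 0, 0, -3, 0],
  [0.55, 0, 0, 0, 0, -3, 0],
])

```text
time: 7.0
tool_pos: [0.5215, 0.1326, 0.1885]
tool_rot: [0.235, -0.234, 0.667, -0.667]
contact_force: [-0.5, 0.1, 0.4]
gripper_width: 0.227
```

```bash
python3 st.py 6
```

```text
7.0 [0.5215 0.1326 0.1885] head -51.27 0.227 [-0.52  0.06  0.37] [ 0.005  0.018 -0.139] 0.328
[(164.8, 228.0, 316.0), (171.9, 181.9, 364.0), (173.2, 271.6, 273.0), (196.1, 138.7, 414.0), (236.1, 104.1, 463.0), (288.2, 84.3, 477.0), (345.0, 82.9, 469.0), (398.5, 100.0, 460.0), (440.7, 132.7, 420.0), (467.4, 175.0, 371.0), (470.8, 265.2, 280.0), (477.0, 220.9, 319.0)]
```

Request:
apply_moves([
  [0.55, 0, 0, 0, 0, -3, 0],
  [0.55, 0, 0, 0, 0, -3, 0],
  [0.55, 0, 0, 0, 0, -3, 0],
  [0.55, 0, 0, 0, 0, -3, 0],
  [0.55, 0, 0, 0, 0, -3, 0],
  [0.55, 0, 0, 0, 0, -3, 0],
  [0.55, 0, 0, 0, 0, -3, 0],
  [0.55, 0, 0, 0, 0, -3, 0],
  [0.55, 0, 0, 0, 0, -3, 0],
  [0.55, 0, 0, 0, 0, -3, 0],
])

```text
time: 8.15
tool_pos: [0.5214, 0.1326, 0.1883]
tool_rot: [0.399, -0.399, 0.584, -0.584]
contact_force: [-0.3, -0.1, 0.5]
gripper_width: 0.223
```

```bash
python3 st.py 7
```

```text
8.15 [0.5214 0.1326 0.1883] head -21.31 0.223 [-0.29 -0.14  0.5 ] [ 0.041 -0.027 -0.113] 0.335
[(164.7, 227.9, 316.0), (171.8, 181.8, 365.0), (173.1, 271.5, 275.0), (196.0, 138.5, 413.0), (236.1, 104.0, 462.0), (288.2, 84.1, 478.0), (345.2, 82.7, 477.0), (398.6, 99.9, 455.0), (440.9, 132.6, 415.0), (467.5, 175.0, 367.0), (470.9, 265.3, 280.0), (477.2, 221.0, 319.0)]
```

Request:
apply_moves([
  [0.55, 0, 0, 0, 0, -3, 0],
  [0.55, 0, 0, 0, 0, -3, 0],
  [0.55, 0, 0, 0, 0, -3, 0],
  [0.55, 0, 0, 0, 0, -3, 0],
  [0.55, 0, 0, 0, 0, -3, 0],
  [0.55, 0, 0, 0, 0, -3, 0],
  [0.55, 0, 0, 0, 0, -3, 0],
  [0.55, 0, 0, 0, 0, -3, 0],
  [0.55, 0, 0, 0, 0, -3, 0],
  [0.55, 0, 0, 0, 0, -3, 0],
])

```text
time: 9.3
tool_pos: [0.5214, 0.1326, 0.1883]
tool_rot: [0.536, -0.536, 0.461, -0.461]
contact_force: [0.3, 0.5, -0.4]
gripper_width: 0.228
```

```bash
python3 st.py 8
```

```text
9.3 [0.5214 0.1326 0.1883] head 8.67 0.228 [ 0.26  0.49 -0.35] [ 0.035  0.005 -0.105] 0.319
[(164.7, 227.9, 316.0), (171.8, 181.8, 365.0), (173.1, 271.6, 277.0), (196.0, 138.5, 416.0), (236.1, 104.0, 465.0), (288.4, 84.1, 483.0), (345.3, 82.7, 484.0), (398.7, 99.9, 453.0), (440.9, 132.6, 407.0), (467.5, 175.0, 363.0), (471.0, 265.2, 278.0), (477.1, 221.0, 319.0)]
```

Request:
apply_moves([
  [0.55, 0, 0, 0, 0, -3, 0],
  [0.55, 0, 0, 0, 0, -3, 0],
  [0.55, 0, 0, 0, 0, -3, 0],
  [0.55, 0, 0, 0, 0, -3, 0],
  [0.55, 0, 0, 0, 0, -3, 0],
  [0.55, 0, 0, 0, 0, -3, 0],
  [0.55, 0, 0, 0, 0, -3, 0],
  [0.55, 0, 0, 0, 0, -3, 0],
  [0.55, 0, 0, 0, 0, -3, 0],
  [0.55, 0, 0, 0, 0, -3, 0],
])

```text
time: 10.45
tool_pos: [0.5215, 0.1326, 0.1881]
tool_rot: [0.637, -0.637, 0.306, -0.306]
contact_force: [0.3, -0.4, -1.1]
gripper_width: 0.224
```

```bash
python3 st.py 9
```

```text
10.45 [0.5215 0.1326 0.1881] head 38.65 0.224 [ 0.28 -0.35 -1.05] [ 0.026 -0.07  -0.129] 0.294
[(171.3, 222.6, 290.0), (178.3, 178.4, 333.0), (179.1, 264.8, 255.0), (201.7, 136.6, 379.0), (240.1, 103.7, 427.0), (289.9, 84.7, 441.0), (344.3, 83.4, 436.0), (395.3, 99.7, 413.0), (435.9, 130.9, 372.0), (461.6, 171.6, 330.0), (465.4, 258.8, 254.0), (471.2, 215.9, 291.0)]
```

It dropped: the cup ring shrank from 312 to 300 px, which corresponds to the 7 mm fall, and it went fully home. Now I'll turn back towards the pointer.

Request:
apply_moves([
  [0.6, 0, 0, 0, 0, 2, 0],
  [0.6, 0, 0, 0, 0, 3, 0],
  [0.6, 0, 0, 0, 0, 3, 0],
  [0.6, 0, 0, 0, 0, 3, 0],
  [0.6, 0, 0, 0, 0, 3, 0],
  [0.6, 0, 0, 0, 0, 3, 0],
  [0.6, 0, 0, 0, 0, 3, 0],
  [0.6, 0, 0, 0, 0, 3, 0],
  [0.6, 0, 0, 0, 0, 3, 0],
  [0.6, 0, 0, 0, 0, 3, 0],
  [0.6, 0, 0, 0, 0, 3, 0],
  [0.6, 0, 0, 0, 0, 3, 0],
  [0.6, 0, 0, 0, 0, 3, 0],
  [0.6, 0, 0, 0, 0, 3, 0],
  [0.6, 0, 0, 0, 0, 3, 0],
  [0.6, 0, 0, 0, 0, 3, 0],
  [0.6, 0, 0, 0, 0, 2, 0],
  [0.6, 0, 0, 0, 0, 0, 0],
])

```text
time: 12.4
tool_pos: [0.5214, 0.1324, 0.1884]
tool_rot: [-0.452, 0.453, -0.543, 0.543]
contact_force: [1.2, -0.0, 0.1]
gripper_width: 0.2
```

```bash
cat >> st.py <<'E'
K,T=wristT(s);zc=.161 if int(n)>8 else .168
b=np.array(blobs(f"pics/w{n}.png"))[:,:2];P=ray(b,K,T,zc)[:,:2]
from scipy.optimize import least_squares
q=least_squares(lambda q:np.hypot(*(P-q[:2]).T)-q[2],[.522,.132,.086]).x
a=np.degrees(np.arctan2(*(P-q[:2]).T[::-1]));ph=np.degrees(np.angle(np.exp(1j*np.radians(a*20)).mean()))/20
print("fit",q.round(4),"cup phase mod18",ph)
E
python3 st.py 10
```

```text
12.4 [0.5214 0.1324 0.1884] head -10.43 0.2 [ 1.21 -0.02  0.13] [-0.178 -0.002  0.023] 0.188
[(171.9, 204.3, 312.0), (174.0, 247.9, 265.0), (185.5, 160.6, 354.0), (188.8, 286.4, 201.0), (215.3, 121.8, 395.0), (258.7, 93.7, 430.0), (311.2, 81.6, 436.0), (365.1, 87.5, 428.0), (412.6, 110.4, 399.0), (447.5, 146.1, 358.0), (458.9, 274.1, 244.0), (466.7, 188.8, 321.0), (470.1, 233.1, 277.0)]
fit [0.521  0.1336 0.0864] cup phase mod18 -7.306158516790117
```

View pics/w10.png

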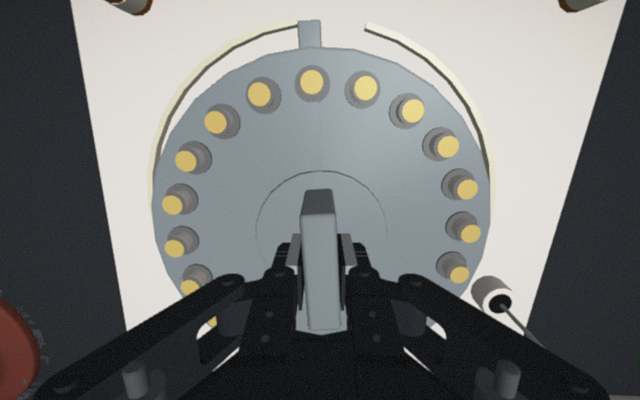

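The tab, at (310,33) by cup (311,82), is at about 82.7° in world; the pointer is near 76.7°. I'll turn 6° more, open, and rise to see both.

Request:
apply_moves([
  [0.6, 0, 0, 0, 0, 2, 0],
  [0.6, 0, 0, 0, 0, 2, 0],
  [0.6, 0, 0, 0, 0, 2, 0],
  [0.6, 0, 0, 0, 0, 0, 0],
  [0.2, 0, 0, 0, 0, 0, 0],
  [0.2, 0, 0, 0, 0, 0, 0],
  [0.2, 0, 0, 0, 0, 0, 0],
  [0.2, 0, -15, 0, 0, 0, 0],
  [0.2, 0, -30, 0, 0, 0, 0],
  [0.2, 0, -30, 0, 0, 0, 0],
  [0.2, 20, -30, 0, 0, 0, 0],
  [0.2, 40, -20, 0, 0, 0, 0],
  [0.2, 40, 0, 0, 0, 0, 0],
  [0.2, 0, 0, 0, 0, 0, 0],
  [0.2, 0, 0, 0, 0, 0, 0],
])

```text
time: 14.05
tool_pos: [0.4933, 0.0361, 0.3146]
tool_rot: [-0.424, 0.423, -0.566, 0.567]
contact_force: [-0.7, -0.2, -0.1]
gripper_width: 0.399
```

```bash
python3 st.py 11
python3 - <<'E'
import cv2
im=cv2.imread("pics/w11.png");cv2.imwrite("pics/w11c.png",cv2.resize(im[0:300,120:520],None,fx=2,fy=2,interpolation=cv2.INTER_CUBIC))
E
```

```text
14.05 [0.4933 0.0361 0.3146] head -16.44 0.399 [-0.68 -0.17 -0.13] [-0.013  0.009 -0.005] -0.019
[(226.6, 86.9, 133.0), (226.9, 54.5, 144.0), (235.5, 116.8, 125.0), (236.8, 22.8, 155.0), (399.1, 11.9, 152.0), (412.5, 42.3, 137.0), (416.3, 74.7, 125.0)]
fit [0.5216 0.1329 0.0865] cup phase mod18 4.9772418070433995
```

View pics/w11c.png

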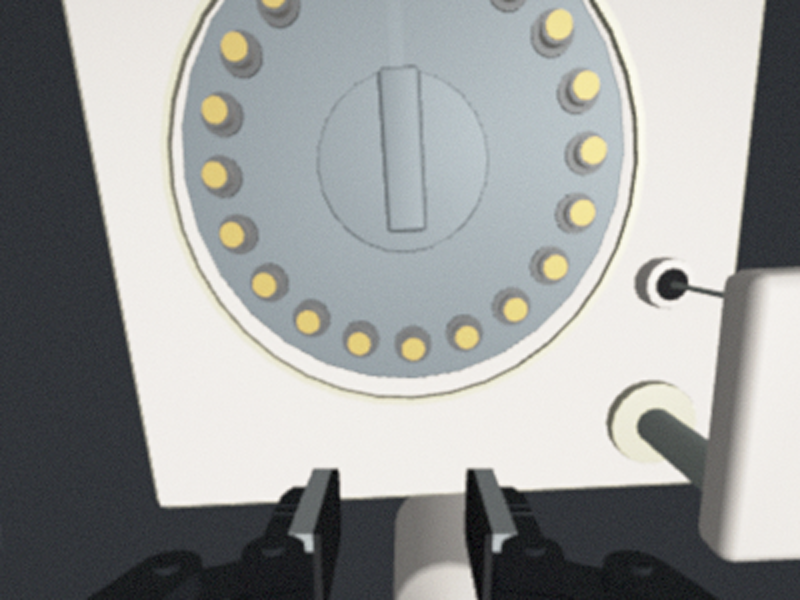

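That went the wrong way: +x is image-down, so the pointer is out of view. The carousel is clear and the bar is visible. I'll shift back towards the pointer.

Request:
apply_moves([
  [0.2, -35, 0, 0, 0, 0, 0],
  [0.2, -35, 0, 0, 0, 0, 0],
  [0.2, -35, 0, 0, 0, 0, 0],
  [0.2, -35, 0, 0, 0, 0, 0],
  [0.2, 0, 0, 0, 0, 0, 0],
  [0.2, 0, 0, 0, 0, 0, 0],
  [0.2, 0, 0, 0, 0, 0, 0],
])

```text
time: 14.9
tool_pos: [0.5324, 0.1709, 0.313]
tool_rot: [0.424, -0.424, 0.566, -0.566]
contact_force: [0.8, 0.4, -0.5]
gripper_width: 0.4
```

```bash
python3 st.py 12
python3 - <<'E'
import cv2
im=cv2.imread("pics/w12.png");cv2.imwrite("pics/w12c.png",cv2.resize(im[0:300,120:520],None,fx=2,fy=2,interpolation=cv2.INTER_CUBIC))
E
```

```text
14.9 [0.5324 0.1709 0.313 ] head -16.32 0.4 [ 0.84  0.4  -0.49] [ 0.026  0.06  -0.039] -0.001
[]Traceback (most recent call last):
  File "st.py", line 12, in <module>
    b=np.array(blobs(f"pics/w{n}.png"))[:,:2];P=ray(b,K,T,zc)[:,:2]
      ~~~~~~~~~~~~~~~~~~~~~~~~~~~~~~~~~^^^^^^
IndexError: too many indices for array: array is 1-dimensional, but 2 were indexed
```

View pics/w12c.png

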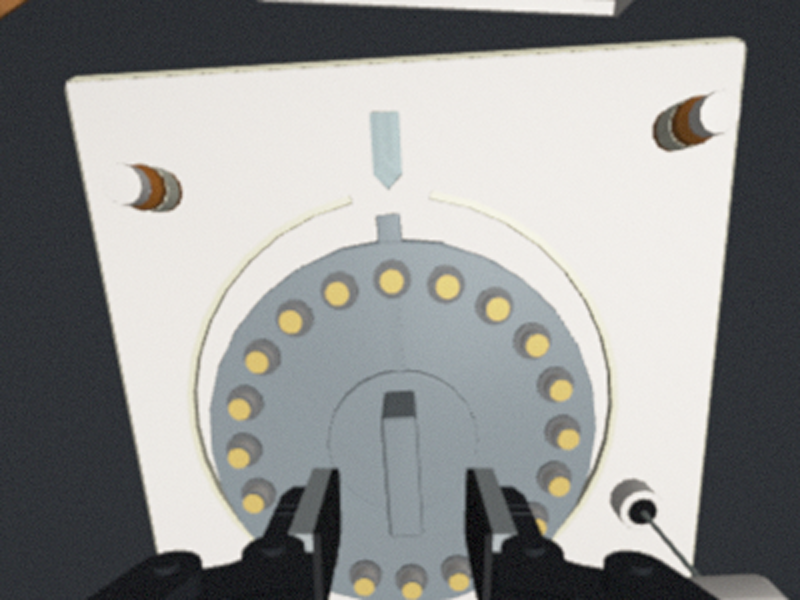

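The tab tip is at (388,214) and the pointer tip at (388,189) in the crop, nearly in line, with both vials standing. Now the numbers.

Run:
```python
from h import *
from scipy.optimize import least_squares
s=manip.state();K,T=wristT(s);im=cv2.imread("pics/w12.png")
h=cv2.inRange(cv2.cvtColor(im,cv2.COLOR_BGR2HSV),(18,70,120),(32,255,255))
_,_,S,C=cv2.connectedComponentsWithStats(h);b=np.array([C[i] for i in range(1,len(S)) if S[i,4]>90 and C[i][1]<255 and C[i][1]>130])
print(s["time"],s["tool_pos"],len(b))
P=ray(b,K,T,.161)[:,:2];q=least_squares(lambda q:np.hypot(*(P-q[:2]).T)-q[2],[.522,.132,.086]).x
a=np.degrees(np.arctan2(*(P-q[:2]).T[::-1]));ph=np.degrees(np.angle(np.exp(1j*np.radians(a*20)).mean()))/20
print(q,"tab from cups",ph+72,ph+90)
f=lambda p:(np.float64(p)+.5)/2-.5+[120,0]
A=lambda p,o:(np.degrees(np.arctan2(*(p-o)[1::-1])),np.hypot(*(p-o)[:2]))
t=ray(f([388,214.5]),K,T,.149)[0];print("tab",t,A(t,q[:2].tolist()+[0]))
for z in(.13,.14,.149):
  p=ray(f([[388.5,189],[385.5,111]]),K,T,z);print("ptr",z,A(p[0],np.r_[q[:2],0]),A(p[0],p[1])[0]+180)
d=ray(f([[68,80],[745,40]]),K,T,.1);print("deck far edge+90",A(d[1],d[0])[0]+90)
# top view, same frame comparison
im=cv2.imread("pics/top12.png");cv2.imwrite("pics/top12c.png",cv2.resize(im[125:320,180:385],None,fx=3,fy=3,interpolation=cv2.INTER_CUBIC))
```

```text
15.05 [0.53255721 0.17025854 0.31338206] 9
[0.52109998 0.13343734 0.08625854] tab from cups 77.13434473597228 95.13434473597228
tab [0.54742994 0.24739995 0.149     ] (np.float64(76.99063320506498), np.float64(0.11696470932421973))
ptr 0.13 (np.float64(76.70956444676929), np.float64(0.1297534047463747)) 75.54982066179976
ptr 0.14 (np.float64(76.6212059509948), np.float64(0.12913073838130976)) 75.54982066179971
ptr 0.149 (np.float64(76.54095173198546), np.float64(0.1285706036397419)) 75.54982066179976
deck far edge+90 76.60883912585338
```

The tab reads 77.0–77.1° and the pointer 76.6°, a difference of about 0.4° or 1 mm at the tip. That is within measurement error. The cup radius (86.3 mm) and tab radius (117.0 mm) come out right only at the home height, so it is seated. The gripper is clear, so I'm handing in.

```bash
python3 -c "
from plant import manip
print(manip.job_done(), manip.state()['time'])"
```

```text
the job is handed in; nothing more can be done
the job is handed in; nothing more can be done
```

The carousel is fully home on its key, with the position-one tab pointing at the index pointer, and the job is handed in. It took about 15 s of the 61 s allowed.

**What I did:** I closed the fingers slackly around the grip bar and turned the carousel anticlockwise until it fell by its own weight, between about 120° and 150° into the turn. I then turned it back, with the drive following, until the tab faced the pointer. Finally I opened the fingers and backed off upward. The carousel was never squeezed or lifted.

**Last checks:**
- **Seating:** the cup ring shrank in the wrist view by the amount a 7 mm drop gives. Seen from above afterwards, the cup and tab radii (86.3 mm and 117.0 mm) match the home height.
- **Pointing:** the tab is at 77.0–77.1° and the pointer at 76.6°, so they agree to about 0.4°, or 1 mm at the tip. I left it there because that is about the measurement error.
- **Disagreement:** the direction of the pointer bracket's own edge read 75.5°, but that is a short, coarse measurement. The deck edge gave 76.6°, which agrees with the pointer tip.
- **Surroundings:** both vials are standing. I compared neither them nor the rack and bottle by measurement, but the gripper stayed clear of them and wrist forces stayed under 2 N.

One move after release went the wrong way, away from the pointer. It was in free air and touched nothing.

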